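Free jammed grinding balls in a sloping feeder

ROBOT

A 6-joint arm with a two-finger parallel gripper is mounted at the origin on a cart in front of the work surface, level with it; the furniture and walls round the work are solid. World frame = base frame: x ahead of the robot, y to its left, z up, the work surface at z = 0. Lengths are in m, angles in rad, forces in N, time in s.
With the tool pointing down it reaches from about 0.3 to 0.75 m from the base axis. Payload 8.5 kg.
Tool frame: the origin (TCP) lies between the finger pads; the fingertips stand 22 mm ahead of it and the grasp point (between the pads) lies 3 mm ahead of it (arm.nose_length is the distance from the TCP to the fingertips, in m); z points along the fingers, y is the line along which they close (so a half turn about z gives the same grasp; the last joint's range is limited). The gripper opens to 88 mm and grips with 3 to 60 N. Pads are 18 mm wide; open, the fingers measure 123 mm over their backs; the gripper's body (75 mm by 187 mm) begins 45 mm behind the grasp point.
Start: joints at [1.057, 0.381, 1.297, -0, 1.464, -0.215], TCP at [0.162, 0.526, 0.261] pointing down, gripper open.
Joint ranges: [-3.11, 3.11], [-0.89, 2.33], [0.22, 2.48], [-1.42, 4.56], [0.17, 2.85], [-2.88, 2.88]. Speed limits (rad/s): [2.39, 2.39, 3.14, 3.14, 3.14, 3.14].

INTERFACE

Orientations are given as a unit quaternion [x, y, z, w].
In Python, from rig import monitor, optics, job_done, arm gives the robot as it stands.
- The arm moves only by the shell command python3 -m jog 'ROWS'. ROWS is JSON, a list that holds one entry, the list of rows, each a list of 5 numbers: the closure, from 0 (fully open) to 1 (shut), then the shift along the tool's x, y, z in m, then the turn about the tool's z in degrees. In form: [[[hand, x, y, z, turn], ...]]. A call has exactly 8 rows; each row is the pose to reach, as a shift and turn from the pose commanded when the call began, along the tool's axes at that moment; what a row does not reach only later rows make up. A row lasts 1/8 s, in which the tool goes at most 62.5 mm and 10.7 degrees, less where a joint would pass 70% of its speed; a pose out of reach is approached as far as the arm can. A call with a gripper value outside its range is refused whole. The fingers move at their own pace and stop on an object; the grip force is fixed at half the most. Time passes only in rows, so rows that repeat a pose let the fingers close, or fill a call up. It gives the time, the measured TCP pose, the force, the opening and the grip force at its end, in the units of the state.
- monitor.state(): the state, without advancing time (a new reading comes with each control period).
- optics.snapshot(name): name is "scene" or "side" or "wrist"; returns a dict with "image" (480x640x3 uint8, blue, green, red), "range_z" (480x640 float32, m along the optical axis (not along the pixel's ray), 0 where there is no reading), "K" (3x3 intrinsics, pixels), "cam_to_world" (4x4, takes a point from camera to world coordinates). Camera axes: x right, y down, z forward; pixel columns grow to the right and rows downward; lengths in m; the calibration is good to about 2 mm. A picture is of the moment at which its call begins.
- job_done(): hands the job in; it is judged then, once.
Trained networks look in a picture, given as the dict that the camera call returned (one of the last four; its "shot" number tells which), for a name from the list of things; names that differ only in an ending like _2 or _b are one class to them, and where a whole thing is asked for, a point or a joint stands for the part that bears it (a point fixed in the world has none). Each returns a list of dicts, best first, with "conf" (0 to 1); they miss things now and then, are a little off and sometimes report something else, mostly with a low value. They report only what shows in the picture. A call takes as long as a camera call. They do not tell look-alikes from the thing itself.
- optics.search_frame(target, picture): "extent" ([left, top, right, bottom] in pixels, round what is visible of it).
The state is a dict: "t": time; "q": joint angles; "joint_velocities": joint speeds; "joint_torque": joint torques, N m; "position": TCP position; "tool_rot": TCP orientation; "ft_force": force on the tool from outside, world axes, zero at the start; "moment": the same for the moment, N m; "grip_width": finger opening in m; "finger_force": force on a finger pad.
Only numpy, scipy, OpenCV 4.12 (cv2) and the standard library are available. Lean on these libraries where they do the work, as an engineer would, in place of code of your own. Each camera call takes 0.05 s, during which the arm holds its last target. There are 200 camera calls.

TASK

The white grinding balls are jammed at the narrow opening of the sloping feeder. Nudge the blocking ball, the one wedged against the straight side wall, back up the slope so that the jam breaks, and let all three balls run down through the opening into the collecting bay at the low end. Do not lift any ball out of the feeder, and leave the loose things beside it (weight, tape roll, blue cap) where they are.

Things in the scene. Friction and masses are not known exactly. Their poses are not given: they have to be found in the camera images.
- feeder: Fixed grey sloping ball feeder, 335 mm long. Origin on the worktop straight below the middle of its narrow opening; z up, x level pointing uphill, y left when looking uphill. All offsets below are in this frame. Floor height above worktop = 30 mm + 0.14 x (8 degree slope, x -140 to +190 mm), level along y. All walls 4 mm thick, 28 mm above the floor; open above.
- opening (a point): Middle of the uphill edge of the opening, on the floor. The opening is a lane x -34 to 0, y -27.5 to +27.5 mm (55 mm wide, one ball passes easily) between the straight right wall and the shoulder.
- pan (a point): Middle of the upper pan's floor. Pan inside: x 0 to +190 mm, y -27.5 (straight right wall, running on through the opening) to +50.5 mm (left wall).
- shoulder (a point): Top of the shoulder block's corner at the opening. The block fills y +27.5 to +50.5 mm on the left of the opening; its uphill face slopes 20 degrees (x = 0 at y +27.5, x = +8 mm at y +50.5), so an unpinned ball rolls off it into the opening.
- bay (a point): Middle of the floor of the collecting bay (dark mat) at the low end: x -140 to -34 mm, y -65 to +65 mm inside, walled all round but for the opening.
- key_ball_center (a point): Centre of a white ceramic ball, 44 mm diameter, about 120 g, slippery, rolls freely. The blocking ball: against the straight right wall (feeder x about +48, y -5 mm), pinning the low ball on the shoulder. Downhill of it a 34 mm gap is open between right wall and low ball. Push it 60 to 70 mm uphill (the back ball moves too): the low ball then rolls out behind the pusher; after 30 mm it may jam again.
- low_ball_center (a point): Centre of a white ceramic ball, 44 mm diameter, about 120 g, slippery, rolls freely. The lowest ball: it lies on the shoulder against the left wall (feeder x about +20 mm, y about +29 mm), held there by the blocking ball; freed, it rolls sideways into the opening and out.
- back_ball_center (a point): Centre of a white ceramic ball, 44 mm diameter, about 120 g, slippery, rolls freely. The uppermost ball: it lies against the left wall on the uphill side of the blocking ball (feeder x about +76 mm, y about +29 mm).
- weight_100_mid (a point): bystander on the worktop beside the feeder: brass-coloured 100 g knob weight, 27 mm wide, 36 mm tall; this point is its centre half-way up
- tape_roll_mid (a point): bystander on the worktop beside the feeder: roll of beige tape lying flat, 68 mm across, 16 mm high; this point is its centre half-way up
- blue_cap_mid (a point): bystander on the worktop beside the feeder: blue plastic cap, open side up, 58 mm across, 32 mm high; this point is its centre half-way up
Not all that is in view belongs to the job. What is shaped like the part that bears key_ball_center but brown or yellow is not meant.

How it is judged:
By the outcome, as a careful person would: the job done as asked, in the order asked, and still so for the second after the job is handed in, with the robot touching nothing.
It also fails if it takes over 38 s, if anything falls off the work surface, if the arm or the gripper's body presses on something with over 40 N, if the wrist force passes 120 N, or if a joint passes its speed limit or range.

## Working session

There is one attempt and no reset: what is moved stays moved. The work goes in short steps, Python scripts to look and compute and a shell command to move; the robot and the scene stay as the last step left them, time stands still between calls to the robot, and variables do not carry over. Pictures are saved under pics/ and viewed, at most 10 in all, crops included, and the job is handed in when it is done.

```bash
mkdir -p pics
cat > h.py <<'E'
import numpy as np, cv2
from rig import monitor, optics, job_done, arm
def world(p,u,v,z=None):
    K=p["K"];T=p["cam_to_world"]
    r=np.linalg.inv(K)@np.array([u,v,1.0])
    if z is None:
        d=p["range_z"][int(round(v)),int(round(u))]; return (T@np.append(r*d,1))[:3]
    w=T[:3,:3]@r; return T[:3,3]+w*(z-T[2,3])/w[2]
E
python3 - <<'E'
from h import *
ims=[]
for n in("scene","side"):
    p=optics.snapshot(n); cv2.imwrite(f"pics/{n}0.png",p["image"])
    for t in("feeder","key_ball_center","opening","bay","weight_100_mid"):
        for d in optics.search_frame(t,p)[:6]:
            e=d["extent"];u,v=(e[0]+e[2])/2,(e[1]+e[3])/2
            print(n,t,round(d["conf"],2),np.round(e),np.round(world(p,u,v),3))
s=monitor.state();print(s["t"],s["position"],s["tool_rot"],arm.nose_length)
E
```

```text
scene feeder 0.93 [257. 220. 464. 370.] [0.506 0.069 0.029]
scene key_ball_center 0.96 [329. 257. 358. 277.] [0.544 0.063 0.074]
scene key_ball_center 0.93 [299. 356. 330. 387.] [0.493 0.239 0.038]
scene key_ball_center 0.8 [346. 192. 362. 210.] [ 0.632 -0.138  0.035]
scene key_ball_center 0.68 [255. 219. 460. 372.] [0.5   0.094 0.057]
scene key_ball_center 0.55 [381. 204. 406. 230.] [ 0.544 -0.141  0.03 ]
scene opening 0.78 [258. 217. 462. 375.] [0.497 0.09  0.055]
scene bay 0.63 [258. 216. 462. 374.] [0.507 0.068 0.029]
scene weight_100_mid 0.71 [268. 320. 286. 344.] [0.587 0.201 0.025]
side feeder 0.82 [193. 212. 372. 305.] [0.511 0.029 0.046]
side key_ball_center 0.8 [338. 302. 366. 329.] [ 0.545 -0.168  0.035]
side key_ball_center 0.62 [384. 294. 412. 320.] [ 0.625 -0.175  0.031]
side key_ball_center 0.54 [236. 224. 256. 236.] [0.496 0.207 0.034]
side key_ball_center 0.52 [285. 236. 311. 250.] [0.543 0.031 0.07 ]
side opening 0.73 [189. 211. 371. 307.] [0.506 0.029 0.046]
side bay 0.73 [192. 212. 371. 305.] [0.509 0.029 0.046]
side weight_100_mid 0.62 [286. 224. 292. 232.] [0.59  0.192 0.026]
0.6 [0.16188219 0.52559623 0.26076187] [ 1.48841879e-01  9.88861009e-01 -3.82464806e-06 -5.69640653e-06] 0.022
```

View pics/scene0.png

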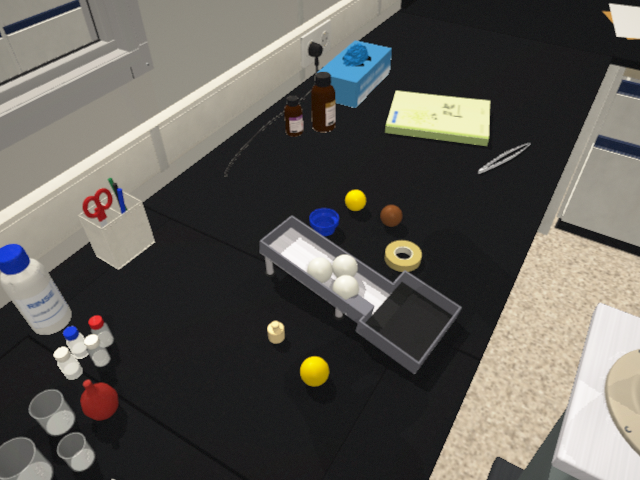

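View pics/side0.png

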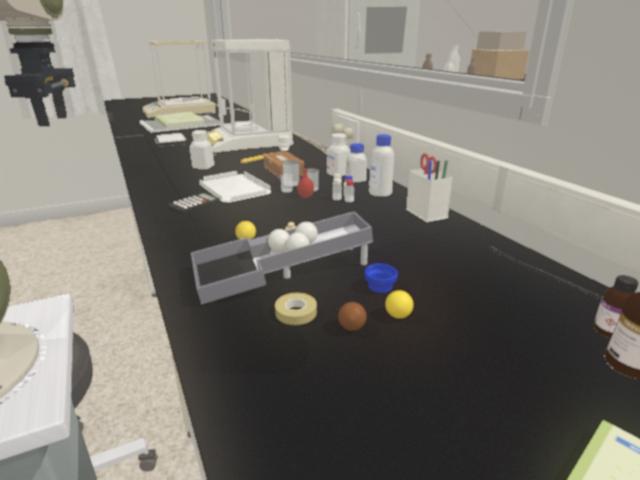

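Balls that could be meant: white at (345,265), (319,269) and (346,288); yellow at (315,371) and (355,200), brown at (391,216). The bay is at lower right, so uphill runs to the upper left and the straight right wall is the upper-right one. That makes white (345,265) the blocking ball, (346,288) the low ball and (319,269) the back ball.

```bash
cat >> h.py <<'E'
from scipy.optimize import least_squares
from scipy.spatial.transform import Rotation as R
def balls(p,c0):
    """sphere fit to depth points near guesses c0 (3x3)"""
    im=p["image"].astype(int);H=np.indices(p["range_z"].shape);d=p["range_z"]
    uv=np.stack([H[1].ravel(),H[0].ravel(),np.ones(d.size)])
    P=(p["cam_to_world"][:3,:3]@(np.linalg.inv(p["K"])@uv*d.ravel())+p["cam_to_world"][:3,3:]).T
    ok=(im.min(2).ravel()>110)&(np.ptp(im,axis=2).ravel()<40)&(d.ravel()>0)
    P=P[ok]; P=P[np.linalg.norm(P-c0.mean(0),axis=1)<.12]
    f=lambda q:np.clip(np.abs(np.linalg.norm(P[:,None]-q.reshape(-1,3),axis=2)-.022).min(1),0,.01)
    s=least_squares(f,c0.ravel()); return s.x.reshape(-1,3),len(P),np.sqrt((s.fun**2).mean())
F=np.array([[.048,-.005],[.020,.029],[.076,.029]])
def pose(c):
    a=F-F.mean(0);b=c[:,:2]-c[:,:2].mean(0)
    th=np.arctan2((a[:,0]*b[:,1]-a[:,1]*b[:,0]).sum(),(a*b).sum())
    M=np.array([[np.cos(th),-np.sin(th)],[np.sin(th),np.cos(th)]])
    return th,c[:,:2].mean(0)-M@F.mean(0),M
E
python3 - <<'E'
from h import *
p=optics.snapshot("scene")
g=np.array([world(p,u,v)for u,v in((345,265),(346,288),(319,269))]);print(g.round(3))
g[:,2]=.06
c,n,e=balls(p,g);print(c.round(4),n,e)
th,o,M=pose(c);print(np.degrees(th),o)
print("fit",((c[:,:2]-o)@M*1000).round(1))
K=p["K"];T=np.linalg.inv(p["cam_to_world"]);im=p["image"].copy()
for x,y,h in[(0,-27.5,28),(190,-27.5,28),(190,50.5,28),(8,50.5,28),(0,27.5,28),(-34,-65,28),(-140,-65,28),(-140,65,28),(-34,65,28)]:
    w=np.append(np.append(M@np.array([x,y])/1000+o,(30+.14*x+h)/1000),1);q=K@(T@w)[:3];cv2.circle(im,tuple(int(k) for k in (q[:2]/q[2]).round()),1,(0,0,255),-1)
cv2.imwrite("pics/crop1.png",cv2.resize(im[205:385,240:480],None,fx=3,fy=3,interpolation=cv2.INTER_CUBIC))
s=monitor.state();A=R.from_quat(s["tool_rot"]).as_matrix();print(A.round(3),s["t"])
t=np.append(o+M@np.array([.004,-.014]),.16)
print("shift",A.T@(t-s["position"]),"yaw tool y",np.degrees(np.arctan2(A[1,1],A[0,1])),"q6",s["q"][5])
E
```

```text
[[0.543 0.058 0.075]
 [0.519 0.098 0.07 ]
 [0.574 0.092 0.079]]
[[0.5491 0.0492 0.0569]
 [0.5233 0.09   0.0528]
 [0.5792 0.0814 0.0597]] 3664 0.007565524246556177
-6.868317535126084 [0.5007733  0.06171206]
fit [[49.5 -6.7]
 [19.  30.7]
 [75.5 28.9]]
[[-0.956  0.294  0.   ]
 [ 0.294  0.956  0.   ]
 [-0.     0.    -1.   ]] 0.65
shift [-0.46683458 -0.35666914  0.10076566] yaw tool y 72.88093050436208 q6 -0.21531325014077823
```

View pics/crop1.png

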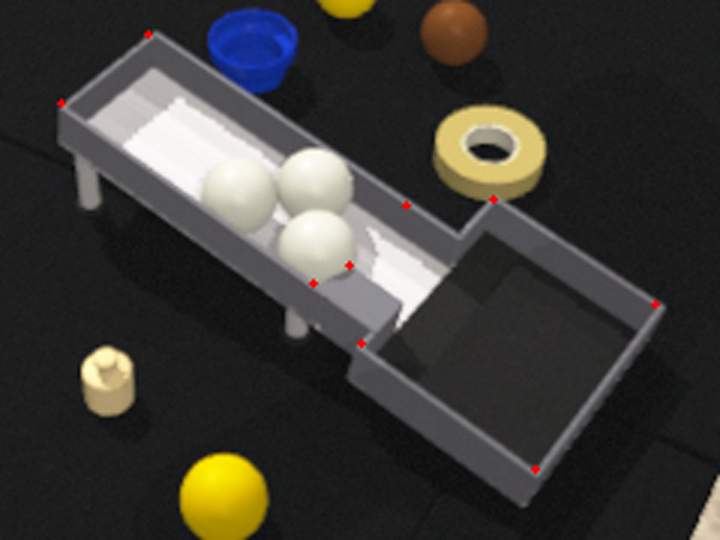

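The crop confirms the blocking ball: white, at crop (315,185), against the straight wall. The fitted feeder pose (red dots) lands on the corners. Next I go above the lane with the fingers closed.

```bash
python3 -m jog '[[[1,-0.06,-0.045,0,10],[1,-0.117,-0.09,0,20],[1,-0.175,-0.135,0,30],[1,-0.233,-0.18,0,40],[1,-0.29,-0.224,0,50],[1,-0.35,-0.268,0,60],[1,-0.41,-0.312,0,70],[1,-0.467,-0.357,0,80]]]'; python3 -m jog '[[[1,0,0,0,0],[1,0,0,0,0],[1,0,0,0,0],[1,0,0,0,0],[1,0,0,0,0],[1,0,0,0,0],[1,0,0,0,0],[1,0,0,0,0]]]'
cat >> h.py <<'E'
def report(o=np.array([.5008,.0617]),th=np.radians(-6.9)):
    s=monitor.state();A=R.from_quat(s["tool_rot"]).as_matrix();M=np.array([[np.cos(th),-np.sin(th)],[np.sin(th),np.cos(th)]])
    print("t",s["t"],"feeder mm",(M.T@(s["position"][:2]-o)*1000).round(1),"z",s["position"][2],"yaw y",np.degrees(np.arctan2(A[1,1],A[0,1])),"w",s["grip_width"],"F",np.round(s["ft_force"],1))
    print("feeder x,y in tool axes",(A.T[:, :2]@M).round(3).T.tolist())
E
python3 - <<'E'
from h import *
report()
p=optics.snapshot("wrist");cv2.imwrite("pics/w1.png",p["image"])
d=optics.search_frame("key_ball_center",p);g=[]
for k in d[:5]:
    e=k["extent"];u,v=(e[0]+e[2])/2,(e[1]+e[3])/2;print(round(k["conf"],2),np.round(e),world(p,u,v,.056).round(4))
E
```

```text
t: 1.65
position: [0.4531, 0.1166, 0.261]
tool_rot: [0.752, 0.66, 0.0, 0.0]
ft_force: [0.4, 0.6, -0.0]
grip_width: 0.0101
finger_force: 0.0
t: 2.65
position: [0.4521, 0.1185, 0.2607]
tool_rot: [0.75, 0.662, 0.0, 0.0]
ft_force: [-1.0, -0.1, -1.0]
grip_width: 0.0007
finger_force: 0.0
t 2.65 feeder mm [-55.1  50.5] z 0.26073981895131615 yaw y -7.118521944887158 w 0.0007308764307721104 F [-1.  -0.1 -1. ]
feeder x,y in tool axes [[0.004, 1.0, 0.0], [1.0, -0.004, -0.0]]
0.94 [330.  29. 386.  90.] [0.495  0.2226 0.056 ]
0.68 [415. 255. 473. 307.] [0.5487 0.0457 0.056 ]
0.65 [506. 425. 555. 470.] [ 0.6223 -0.1307  0.056 ]
```

View pics/w1.png

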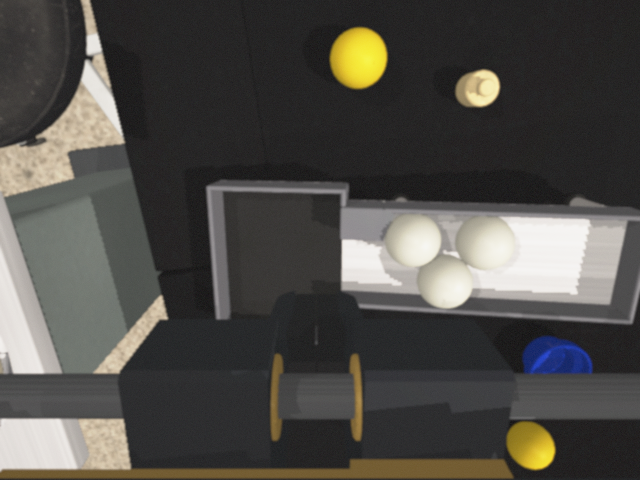

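The wrist view shows the three white balls, low (413,240), back (486,242) and key (445,281), in the pan to the right of the dark bay. The closed fingers are aligned with the lane. I'll measure the balls and walls from here.

Run:
```python
from h import *
p=optics.snapshot("wrist")
c=np.array([world(p,445,281,.059),world(p,413,240,.055),world(p,486,242,.063)])
th,o,M=pose(c);print(np.degrees(th),o,((c[:,:2]-o)@M*1000).round(1))
M0=pose(F@np.array([[np.cos(-.1204),-np.sin(-.1204)],[np.sin(-.1204),np.cos(-.1204)]]).T)[2];o0=np.array([.5008,.0617])
for n,u,v,z in(("bay left far",213,185,.0384),("bay/pan corner left",345,187,.053),("far left",640,211,.085),("far right",633,321,.085),("ball key",445,281,.059),("low",413,240,.055),("back",486,242,.063)):
    print(n,(M0.T@(world(p,u,v,z)[:2]-o0)*1000).round(1))
report()
```

```text
-6.786990132564894 [0.50205155 0.05768397] [[47.6 -5. ]
 [20.5 28.8]
 [75.8 29.2]]
bay left far [-138.9   67.1]
bay/pan corner left [-32.8  67.5]
far left [175.9  54.9]
far right [188.6 -31.8]
ball key [49.4 -8.7]
low [22.2 25. ]
back [77.5 25.5]
t 2.8 feeder mm [-55.1  50.5] z 0.26073166302785955 yaw y -7.124458728594027 w 0.0003269304701390529 F [ 0.3 -0.8 -0.4]
feeder x,y in tool axes [[0.004, 1.0, -0.0], [1.0, -0.004, -0.0]]
```

```bash
python3 -m jog '[[[1,-0.033,0.03,0,0],[1,-0.066,0.057,0,0],[1,-0.066,0.057,0.04,0],[1,-0.066,0.057,0.09,0],[1,-0.066,0.057,0.13,0],[1,-0.066,0.057,0.13,0],[1,-0.066,0.057,0.13,0],[1,-0.066,0.057,0.13,0]]]'
python3 - <<'E'
from h import *
report()
a=optics.snapshot("wrist")["image"];b=optics.snapshot("scene")["image"][215:365,250:450]
cv2.imwrite("pics/w2.png",np.vstack([a[:, :][::1],]) if 0 else np.hstack([cv2.resize(a,(400,300)),cv2.resize(b,(400,300))]))
E
```

```text
t: 3.8
position: [0.5013, 0.0459, 0.1324]
tool_rot: [0.75, 0.662, 0.001, 0.001]
ft_force: [-0.9, 0.6, 0.1]
grip_width: 0.0006
finger_force: 0.0
t 3.8 feeder mm [  2.4 -15.7] z 0.1324005081493086 yaw y -7.113107426585308 w 0.0005980606005086138 F [-0.9  0.6  0.1]
feeder x,y in tool axes [[0.004, 1.0, 0.003], [1.0, -0.004, -0.0]]
```

View pics/w2.png

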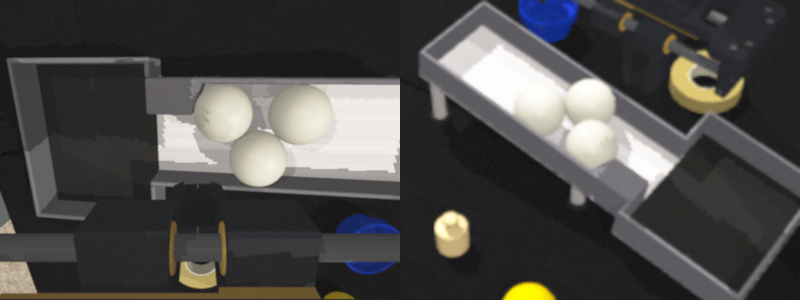

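```bash
python3 -m jog '[[[1,0,0,0.01,0],[1,0,0,0.02,0],[1,0,0,0.03,0],[1,0,0,0.04,0],[1,0,0,0.042,0],[1,0,0,0.042,0],[1,0,0,0.042,0],[1,0,0,0.042,0]]]'
python3 - <<'E'
from h import *
report()
a=optics.snapshot("wrist")["image"][100:400,140:540];b=optics.snapshot("scene")["image"][225:345,290:450]
cv2.imwrite("pics/w3.png",np.hstack([a,cv2.resize(b,(400,300))]))
E
```

```text
t: 4.9
position: [0.5006, 0.0459, 0.089]
tool_rot: [0.75, 0.662, 0.0, 0.0]
ft_force: [0.3, -0.6, 0.3]
grip_width: 0.0002
finger_force: 0.0
t 4.9 feeder mm [  1.7 -15.7] z 0.08902937979952202 yaw y -7.117782608639705 w 0.00019384205854752892 F [ 0.3 -0.6  0.3]
feeder x,y in tool axes [[0.004, 1.0, 0.001], [1.0, -0.004, -0.0]]
```

View pics/w3.png

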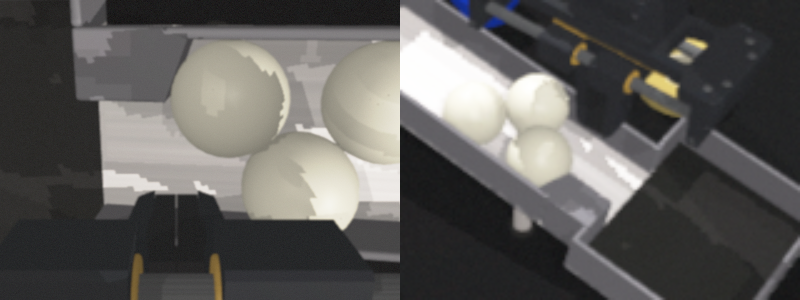

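The left half (wrist) shows the finger tip's front edge at crop (175,195), beside the right wall. I'll check its lateral clearance numerically.

Run:
```python
from h import *
p=optics.snapshot("wrist");o=np.array([.5008,.0617]);th=np.radians(-6.9);M=np.array([[np.cos(th),-np.sin(th)],[np.sin(th),np.cos(th)]])
T=np.linalg.inv(p["cam_to_world"]);s=monitor.state();A=R.from_quat(s["tool_rot"]).as_matrix()
im=cv2.resize(p["image"][160:400,200:520],None,fx=2.5,fy=2.5)
def dot(w,c):
    q=p["K"]@(T@np.append(w,1))[:3];q=q[:2]/q[2];cv2.circle(im,(int((q[0]-200)*2.5),int((q[1]-160)*2.5)),3,c,-1);return q.round()
for x in(-9,9):
  for y in(-17,17):print("tip",dot(s["position"]+A@np.array([x,y,22])/1000,(0,0,255)))
for x in range(-30,120,15):
  for y,h,c in((-27.5,28,(0,255,0)),(-27.5,0,(255,255,0)),(50.5,28,(0,255,0))):
    dot(np.append(o+M@np.array([x,y])/1000,(30+.14*x+h)/1000),c)
cv2.imwrite("pics/w4.png",im);print(p["cam_to_world"][:3,3])
```

```text
tip [272. 336.]
tip [362. 336.]
tip [271. 292.]
tip [363. 292.]
[0.50904687 0.11742066 0.21294222]
```

View pics/w4.png

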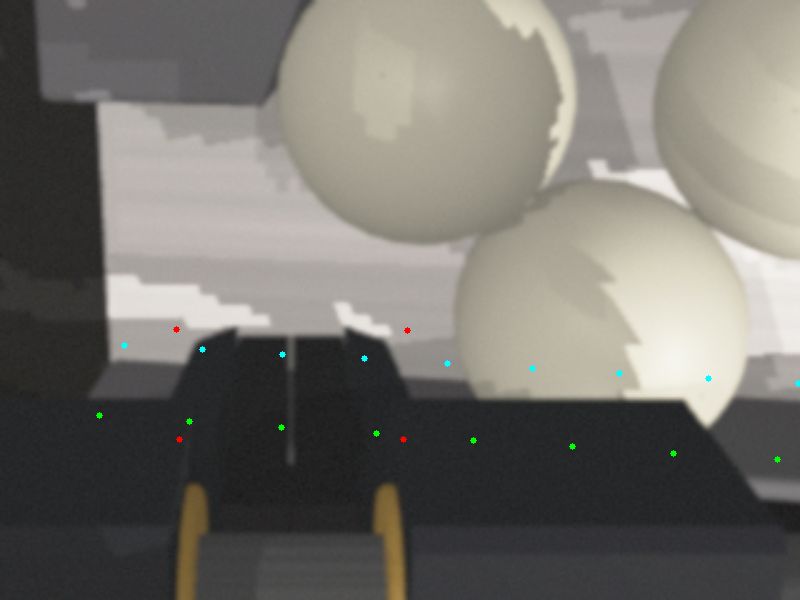

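The wall really lies about 3 mm further to the right than I estimated. The tip is then at y ≈ -12.5 in a gap from -27.5 to about +7, which is good. Descend.

```bash
python3 -m jog '[[[1,0,0,0.006,0],[1,0,0,0.012,0],[1,0,0,0.018,0],[1,0,0,0.024,0],[1,0,0,0.024,0],[1,0,0,0.024,0],[1,0,0,0.024,0],[1,0,0,0.024,0]]]'
```

```text
t: 6.05
position: [0.5006, 0.0459, 0.0649]
tool_rot: [0.75, 0.662, 0.0, 0.0]
ft_force: [0.4, -0.2, 0.1]
grip_width: 0.0004
finger_force: 0.0
```

```bash
python3 -m jog '[[[1,0,0.008,-0.001,0],[1,0,0.017,-0.002,0],[1,0,0.026,-0.0035,0],[1,0,0.035,-0.005,0],[1,0,0.044,-0.006,0],[1,0,0.053,-0.0075,0],[1,0,0.062,-0.009,0],[1,0,0.072,-0.01,0]]]'
python3 - <<'E'
from h import *
report()
a=optics.snapshot("wrist")["image"][100:400,140:540];b=optics.snapshot("scene")["image"][215:365,250:450]
cv2.imwrite("pics/w5.png",np.hstack([a,cv2.resize(b,(400,300))]))
E
```

```text
t: 7.05
position: [0.5726, 0.0369, 0.0749]
tool_rot: [0.75, 0.662, 0.0, 0.0]
ft_force: [-0.4, -0.6, 0.3]
grip_width: 0.0007
finger_force: 0.4
t 7.05 feeder mm [ 74.2 -16. ] z 0.07490037374764268 yaw y -7.1192375144819025 w 0.0006709998834476376 F [-0.4 -0.6  0.3]
feeder x,y in tool axes [[0.004, 1.0, 0.0], [1.0, -0.004, -0.0]]
```

View pics/w5.png

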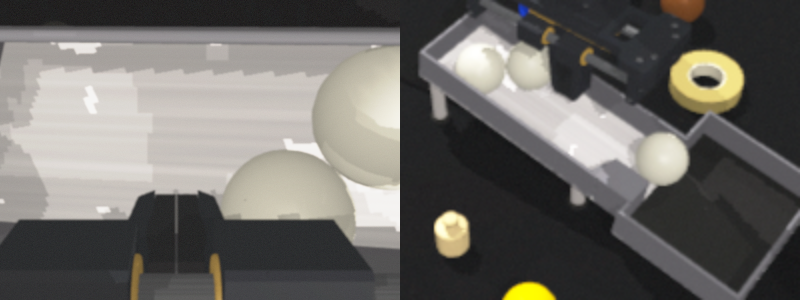

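The low ball is already rolling through the opening (right half, (662,158)). The key and back balls are held uphill of the pusher. I hold for a second, then lift straight up.

```bash
python3 -m jog '[[[1,0,0,0,0],[1,0,0,0,0],[1,0,0,0,0],[1,0,0,0,0],[1,0,0,0,0],[1,0,0,0,0],[1,0,0,0,0],[1,0,0,0,0]]]'; python3 -m jog '[[[1,0,-0.004,-0.03,0],[1,0,-0.004,-0.08,0],[1,0,-0.004,-0.14,0],[1,0,-0.004,-0.2,0],[1,0,-0.004,-0.2,0],[1,0,-0.004,-0.2,0],[1,0,-0.004,-0.2,0],[1,0,-0.004,-0.2,0]]]';python3 -m jog '[[[1,0,0,0,0],[1,0,0,0,0],[1,0,0,0,0],[1,0,0,0,0],[1,0,0,0,0],[1,0,0,0,0],[1,0,0,0,0],[1,0,0,0,0]]]'
python3 - <<'E'
from h import *
report()
a=optics.snapshot("wrist")["image"];b=optics.snapshot("scene")["image"][175:415,210:530]
cv2.imwrite("pics/w6.png",np.hstack([cv2.resize(a,(400,300)),cv2.resize(b,(400,300))]))
E
```

```text
t: 8.15
position: [0.5719, 0.037, 0.0748]
tool_rot: [0.75, 0.662, -0.0, -0.0]
ft_force: [-1.4, 0.3, -0.2]
grip_width: 0.0006
finger_force: 0.4
t: 9.15
position: [0.5678, 0.0375, 0.2736]
tool_rot: [0.75, 0.662, -0.001, -0.001]
ft_force: [-0.1, 0.4, 0.1]
grip_width: 0.0007
finger_force: 0.0
t: 10.15
position: [0.568, 0.0375, 0.2748]
tool_rot: [0.75, 0.662, 0.0, 0.0]
ft_force: [0.6, -0.4, -0.6]
grip_width: 0.0005
finger_force: 0.0
t 10.15 feeder mm [ 69.6 -15.9] z 0.27475883793369 yaw y -7.11687749810568 w 0.00048602992961799653 F [ 0.6 -0.4 -0.6]
feeder x,y in tool axes [[0.004, 1.0, 0.0], [1.0, -0.004, 0.0]]
```

View pics/w6.png

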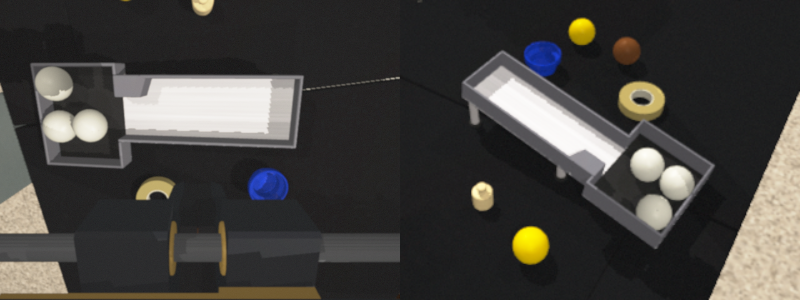

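All three white balls are in the bay (right half, (647,165), (676,183) and (653,212)), the pan is empty, and the bystanders haven't moved. I'll let the balls settle for a second and hand in.

```bash
python3 -m jog '[[[1,0,0,0,0],[1,0,0,0,0],[1,0,0,0,0],[1,0,0,0,0],[1,0,0,0,0],[1,0,0,0,0],[1,0,0,0,0],[1,0,0,0,0]]]' && python3 -c "
from rig import job_done
print(job_done())"
```

```text
t: 11.25
position: [0.568, 0.0375, 0.2748]
tool_rot: [0.75, 0.662, 0.0, 0.0]
ft_force: [-0.9, -0.0, 0.7]
grip_width: 0.0005
finger_force: 0.0
the job is handed in; nothing more can be done
None
```

I broke the jam by pushing the blocking ball up the slope; all three white balls ran into the collecting bay, the loose items stayed where they were, and the job was handed in at about 11 s.

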